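Draw a pocket cutter out from under the leaf cutter's guard with the hook

ROBOT

A 6-joint arm with a two-finger parallel gripper is mounted at the origin on the work surface. World frame = base frame: x ahead of the robot, y to its left, z up, the work surface at z = 0. Lengths are in mm, angles in rad, forces in N, time in s.
With the tool pointing down it reaches from about 275 to 825 mm from the base axis. Payload 5.2 kg.
Tool frame: the origin (TCP) lies at the very end of the fingers, on their centre line; the grasp point (between the pads) lies 19 mm behind it; z points along the fingers, y is the line along which they close (so a half turn about z gives the same grasp; the last joint's range is limited). The gripper opens to 93 mm and grips with 3 to 60 N. Pads are 15 mm wide; open, the fingers measure 128 mm over their backs; the gripper's body (75 mm by 188 mm) begins 65 mm behind the grasp point.
Start: joints at [-0.203, 0.259, 1.535, -0, 1.348, -0.203], TCP at [550.005, 0.023, 218.653] pointing down, gripper open.
Joint ranges: [-3.14, 3.14], [-0.91, 2.08], [0.19, 2.58], [-1.22, 4.36], [0.22, 2.71], [-3.12, 3.12]. Speed limits (rad/s): [2.57, 2.57, 3.14, 3.14, 3.14, 3.14].

INTERFACE

Orientations are given as [roll, pitch, yaw] about the fixed x, y, z axes, in that order (R = Rz(yaw) Ry(pitch) Rx(roll)).
In Python, from bench import robot gives the robot as it stands. The module is installed in compiled form; this text tells all that it offers. Calls block until the motion is done:
- robot.move_ptp(position, orientation): joint-space move of the TCP to a pose.
- robot.move_linear(position, ori=None, speed=150, f_stop=None): straight line of the TCP; ori=None keeps the orientation; speed is the mean speed in mm/s. With f_stop (N) it stops when the force on the tool has changed by that much, and returns True; else False.
- robot.move_j(angles): joint-space move.
- robot.move_gripper(opening): opening from 0.0 (shut) to 1.0 (fully open); the grip force is fixed at half the most; returns when the fingers have stopped.
- robot.sleep(seconds).
- robot.inverse_kinematics(position, orientation): joint angles nearest the present ones, or None.
- robot.get_image(name): name is "scene" or "side" or "wrist"; returns a dict with "img" (384x512x3 uint8, blue, green, red), "fovy" (degrees; the focal length in pixels is half the picture's height over the tangent of half this angle, whatever the lens; pixels are square), "cx", "cy" (the principal point, pixels), "k1" (the pictures are not rectified: a ray, as slopes to the right and down, at radius r is drawn at 1 + k1 r^2 times it, then the intrinsics apply), "eye" and "orientation" of the camera in the world. Camera axes: x right, y down, z forward; pixel columns grow to the right and rows downward; lengths in mm; the calibration is good to about 2 mm. A picture is of the moment at which its call begins. There is no depth.
A pose or a line that the arm cannot do raises robot.MotionError and nothing moves.
- robot.hand_in(): hands the job in; it is judged then, once.
Readings, each from a call of its own:
- robot.current_t(): time.
- robot.current_qpos(): joint angles.
- robot.current_joint_vel(): joint speeds.
- robot.current_joint_efforts(): joint torques, N m.
- robot.current_tcp_pos(): TCP position.
- robot.current_eef_rot(): TCP orientation.
- robot.current_contact_force(): force on the tool from outside, world axes, zero at the start.
- robot.current_ft_torque(): the same for the moment, N m.
- robot.current_gripper_width(): opening from 0.0 (shut) to 1.0 (fully open).
- robot.current_finger_force(): force on a finger pad.
Only numpy, scipy, OpenCV 4.12 (cv2) and the standard library are available. Lean on these libraries where they do the work, as an engineer would, in place of code of your own. Each camera call takes 0.05 s, during which the arm holds its last target. There are 200 camera calls.

TASK

A steel pocket cigar cutter has slid down the feed bed under the fixed bar guard of the leaf cutter, where no hand reaches. Take the telescopic hook from the cigar mould, reach in under the guard, feel for a finger loop and draw the pocket cutter out over the level feed table until it lies flat and snug against the turned-up lip at the front, then lay the hook back on the mould as it lay. Keep a light touch with the hook, never more than 6 N: it must not press or pull hard on the bed, the lip or the pocket cutter nor knock the guard, and leave the other things on the table alone.

Things in the scene. Friction and masses are not known exactly. Their poses are not given: they have to be found in the camera images.
- machine: Bench leaf cutter, grey and bare steel, fixed. Origin: middle of the guard's front opening (throat), on top of the level feed table, 50 mm above the work surface; x into the tunnel, y left, z up. Feed table: x -105 to 8 mm, y +-89 mm, open above. From x = 8 mm the bed falls away by roughly 5 to 10 degrees (feel for it) to rollers at 145 mm. Drive box at x 20 to 210, y 97 to 182, to z 100 mm.
- guard_bar (a point): Middle of the underside of the guard's front top bar, 64 mm above the feed table. The fixed guard is a tunnel of round steel bars reaching from here 165 mm inwards along the machine's x; roof bars along x 22 mm apart, undersides at this height; side bars leave 170 mm inner width.
- lip (a point): Middle of the top edge of the feed table's turned-up front lip, on its inner face: a steel edge across the whole front of the feed table, 105 mm before the throat, 7 mm high above the table and 4 mm thick.
- cutter: The dropped pocket cigar cutter, plain steel, 89 mm long, 34 mm wide, about 70 g, lying flat on the sloping bed under the guard. Origin at its middle, 3 mm above its flat underside; x along its length, z up. Its blade body, 30 mm long in the middle, is 9 mm thick; at each end is a round finger loop 6 mm thick, 33 mm outside and 24 mm inside diameter, open right through.
- loop_a (a point): Centre of the cutter's finger loop at +28 mm along the cutter's x, half-way through its thickness.
- loop_b (a point): Centre of the cutter's finger loop at -28 mm along the cutter's x, half-way through its thickness.
- hook: Telescopic draw hook, 140 g, on the mould. Origin mid-handle, half-way up; x along it to the rod, z up. Flat-sided wooden handle 110 mm long, 22 wide, 32 high. A steel rod, 10 mm then 6 mm thick, runs on from it at z = 0; its end, bent straight down to z = -40 mm, stands at x = 135 to 180 mm: how far the rod is drawn out is not measured. It stays put under less than 12 N.
- mould: Closed wooden cigar mould, fixed to the table, a block 120 mm (x) by 150 mm (y) and 50 mm high. Origin at the middle of its flat top. The hook's handle lies with its flat underside on it, the rod hanging free beyond the edge.
- jar: Paste jar, 60 mm across and 85 mm high, origin under its middle. A bystander.
- ashtray: Round white ashtray, 96 mm across and 34 mm high, origin under its middle. A bystander.
- cigar_box: Closed wooden cigar box 150 x 200 x 67 mm, origin under its middle. A bystander.
Mind the look-alikes: they are no part of the job. What is shaped like the mould but yellow is not meant.

How it is judged (in metres and radians):
On the way, in this order (a step that is already met when the one before it is completed fails the run):
1. the hook bears on the pocket cutter while all of it is still behind the guard's throat (contact force between hook and cutter above 0.15 N and x of each of loop_a, loop_b in the frame of machine above 0.017 m), for 0.02 s.
2. the whole pocket cutter has been drawn out in front of the throat (x of each of loop_a, loop_b in the frame of machine below -0.018 m), for 0.1 s.
At the end, for the whole second after the job is handed in: The pocket cutter lies flat and still on the level feed table, its end snug against the front lip (a loop's rim within 2 mm of it), none of it under the guard; the hook lies still with its handle flat on the mould, within 50 mm along and 75 mm across of the middle (all of step 2 and x of any of loop_a, loop_b in the frame of machine below -0.0865 m and x of cutter in the frame of machine above -0.105 m and y of cutter in the frame of machine between -0.09 and 0.09 m and z of cutter in the frame of machine between -0.002 and 0.008 m and angle between cutter's own z axis and vertical below 0.08 rad and linear speed of each of cutter, hook below 0.02 m/s and x of hook in the frame of mould between -0.05 and 0.05 m and y of hook in the frame of mould between -0.075 and 0.075 m and z of hook in the frame of mould between 0.012 and 0.02 m and angle between hook's own z axis and vertical below 0.12 rad); the robot touches nothing.
It fails at once if the hook presses on, pulls or knocks the leaf cutter (bed, lip, guard) or the pocket cutter with more than 6 N (contact force between hook and machine above 6 N or contact force between hook and cutter above 6 N).
It fails at once if the arm or gripper pushes the leaf cutter with more than 8 N (contact force between any of the arm, the fingers and machine above 8 N).
It fails at once if a bystander is moved by more than 20 mm (distance of any of jar, ashtray, cigar_box from where it was at the start of the episode above 0.02 m).
It also fails if it takes over 72 s, if anything falls off the work surface, if the arm or the gripper's body presses on something with over 40 N, if the wrist force passes 120 N, or if a joint passes its speed limit or range.

## Working session

There is one attempt and no reset: what is moved stays moved. The work goes in short steps, each a Python script; the robot and the scene stay as the last script left them, time stands still between calls to the robot, and variables do not carry over. Pictures are saved under pics/ and viewed, at most 10 in all, crops included, and the job is handed in when it is done.

```bash
mkdir -p pics
cat > h.py <<'E'
import numpy as np, cv2
from scipy.spatial.transform import Rotation as Rn
from bench import robot
def shot(n,f):
    d=robot.get_image(n); cv2.imwrite(f'pics/{f}.png',d['img']); np.save(f'pics/{f}.npy',{k:v for k,v in d.items()},allow_pickle=True); return d
def load(f): return np.load(f'pics/{f}.npy',allow_pickle=True).item()
def Rc(d):
    o=np.array(d['orientation']); return o if o.shape==(3,3) else Rn.from_euler('xyz',o).as_matrix()
def ray(d,u,v):
    h,w=d['img'].shape[:2]; f=h/2/np.tan(np.radians(d['fovy'])/2)
    p=np.array([(u-d['cx'])/f,(v-d['cy'])/f]); q=p.copy()
    for _ in range(30): q=p/(1+d['k1']*(q@q))
    r=Rc(d)@np.array([q[0],q[1],1]); return np.array(d['eye']),r/np.linalg.norm(r)
def onz(d,u,v,z):
    e,r=ray(d,u,v); return e+r*(z-e[2])/r[2]
def proj(d,P):
    h,w=d['img'].shape[:2]; f=h/2/np.tan(np.radians(d['fovy'])/2)
    c=Rc(d).T@(np.array(P,float)-np.array(d['eye'])); q=c[:2]/c[2]; q=q*(1+d['k1']*(q@q)); return q*f+[d['cx'],d['cy']]
def tri(d1,p1,d2,p2):
    e1,r1=ray(d1,*p1); e2,r2=ray(d2,*p2)
    t=np.linalg.lstsq(np.c_[r1,-r2],e2-e1,rcond=None)[0]; a,b=e1+t[0]*r1,e2+t[1]*r2
    return (a+b)/2,np.linalg.norm(a-b)
E
python3 - <<'E'
from h import *
for n in('scene','side'):
    d=shot(n,n+'0'); print(n,d['fovy'],d['cx'],d['cy'],d['k1'],d['eye'],d['orientation'])
a=load('scene0')['img'];b=load('side0')['img']
for n,i in(('scene',a),('side',b)): cv2.imwrite(f'pics/{n}0b.png',cv2.resize(i,(800,600),interpolation=cv2.INTER_CUBIC))
E
```

```text
scene 53.89453750819452 252.67217536778995 191.60914579514858 -0.12734441260207457 [1098.64143203 -521.2487863   941.7623563 ] [-2.40467533 -0.01123074  0.88089797]
side 49.78687222957204 255.53536138471432 190.62738556570105 -0.06057806316533661 [ 197.16390203 -934.531754    916.21855097] [-2.27134833e+00  7.50966780e-04 -3.49734808e-01]
```

View pics/scene0b.png

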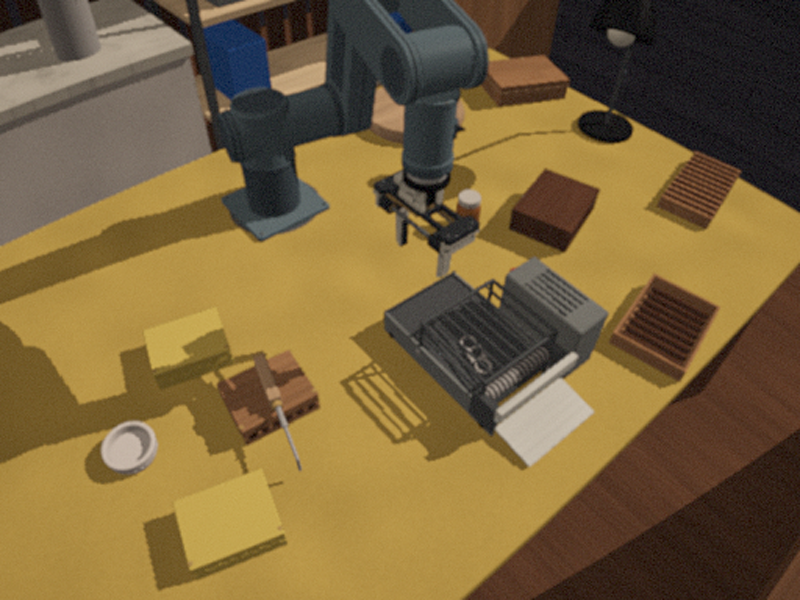

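View pics/side0b.png

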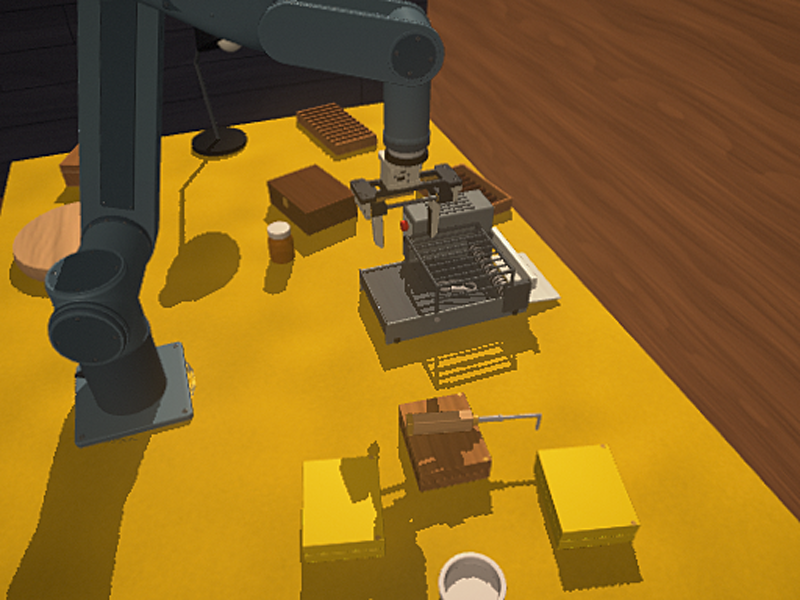

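Scene picture (800x600 coordinates): the machine is at (490,350), with its feed table to the left at (430,305). The pocket cutter shows under the guard at (475,355). There are three block shapes: yellow at (187,345), yellow at (230,520) and brown wood at (268,395) with the hook on it. The brown one is the mould meant. The ashtray is at (130,447), the jar at (468,205) and the box at (555,208). I'll get rough positions, then look from the wrist.

Run:
```python
from h import *
a=load('scene0');b=load('side0');k=.64
T=lambda p,q:[np.round(x,1) for x in tri(a,np.array(p)*k,b,np.array(q)*k)]
print('hook tip',T((299,467),(539,428)))
print('rod end top',T((297,459),(540,416)))
print('handle rear',T((260,354),(408,421)),'front',T((277,400),(474,420)))
for p,q,z in(((452,276),(360,270),50),((386,318),(386,341),50)): print('table corner',T(p,q),onz(a,*np.array(p)*k,z+7),onz(b,*np.array(q)*k,z+7))
for p in((467,342),(484,367),(475,354)): print('cutter',onz(a,*np.array(p)*k,45))
for p in((457,286),):print('cutter side',onz(b,*np.array(p)*k,45))
for p in((218,390),(292,352),(318,402),(246,440)): print('mould',onz(a,*np.array(p)*k,50))
print('ash',onz(a,130*k,447*k,17),'jar',onz(a,468*k,205*k,80),'box',onz(a,555*k,200*k,67))
# wrist views: over machine
m=None
print(robot.inverse_kinematics([500,0,400],[np.pi,0,0]),robot.current_eef_rot())
```

```text
hook tip [array([ 661.4, -355.7,   33.1]), np.float64(5.4)]
rod end top [array([ 660.7, -354.3,   62.1]), np.float64(2.4)]
handle rear [array([ 444.9, -292.5,   70.4]), np.float64(3.7)] front [array([ 549.4, -323.1,   67.3]), np.float64(9.2)]
table corner [array([501.1, 144.8,  48.5]), np.float64(8.5)] [510.08584972 133.51629097  57.        ] [497.71153844 140.5255005   57.        ]
table corner [array([491. , -33.9,  13.8]), np.float64(18.2)] [512.92033341 -47.5067955   57.        ] [478.05216111 -88.48443765  57.        ]
cutter [650.95678642  42.27084367  45.        ]
cutter [713.96407972  25.57548391  45.        ]
cutter [681.51440372  33.87850356  45.        ]
cutter side [679.94257993  30.88309792  45.        ]
mould [ 450.49844567 -387.78740726   50.        ]
mould [ 462.2136251  -235.28304862   50.        ]
mould [ 584.45292742 -260.11275448   50.        ]
mould [ 570.47202385 -399.38324397   50.        ]
ash [ 435.46717551 -567.23951192   17.        ] jar [379.93544378 305.14351524  80.        ] box [485.80324172 498.32532544  67.        ]
[-2.23454959e-01  1.08105653e-01  1.29000622e+00 -4.44089210e-16
  1.74348078e+00  1.34734137e+00] [-3.13996002e+00 -3.43548253e-04  1.57080237e+00]
```

Run:
```python
from h import *
pi=np.pi
for n,p,o in(('w1',[590,40,400],[pi,0,pi/2]),('w2',[560,-320,330],[pi,0,pi/2])):
    try:
        robot.move_ptp(p,o)
    except robot.MotionError as e: print(n,e); continue
    d=shot(n,n); print(n,d['eye'],d['orientation'],d['fovy'],robot.current_t(),robot.current_contact_force())
i=[cv2.resize(load(n)['img'],(400*2,600)) for n in('w1','w2')]
cv2.imwrite('pics/w1b.png',i[0]);cv2.imwrite('pics/w2b.png',i[1])
```

```text
Traceback (most recent call last):
  File "h.py", line 5, in shot
    d=robot.get_image(n); cv2.imwrite(f'pics/{f}.png',d['img']); np.save(f'pics/{f}.npy',{k:v for k,v in d.items()},allow_pickle=True); return d
ValueError: cameras: scene, side, wrist
```

Run:
```python
from h import *
pi=np.pi
for n,p,o in(('w1',[590,40,400],[pi,0,pi/2]),('w2',[560,-320,330],[pi,0,pi/2])):
    try:
        robot.move_ptp(p,o)
    except robot.MotionError as e: print(n,e); continue
    d=shot('wrist',n); print(n,d['eye'],d['orientation'],d['fovy'],robot.current_t(),robot.current_contact_force())
i=[cv2.resize(load(n)['img'],(400*2,600)) for n in('w1','w2')]
cv2.imwrite('pics/w1b.png',i[0]);cv2.imwrite('pics/w2b.png',i[1])
```

```text
w1 [590.5590771  109.91608882 563.86432853] [ 2.88223855e+00  3.38051835e-03 -9.78467921e-04] 66.8500047295476 1.1833 [-0.08634037  0.45948292 -0.7166519 ]
w2 [ 560.85887293 -248.54323817  496.15206741] [ 2.88189574e+00 -7.03798093e-04  9.11363068e-04] 66.8500047295476 2.6083 [-0.8692785   0.93615407  0.64153153]
```

View pics/w1b.png

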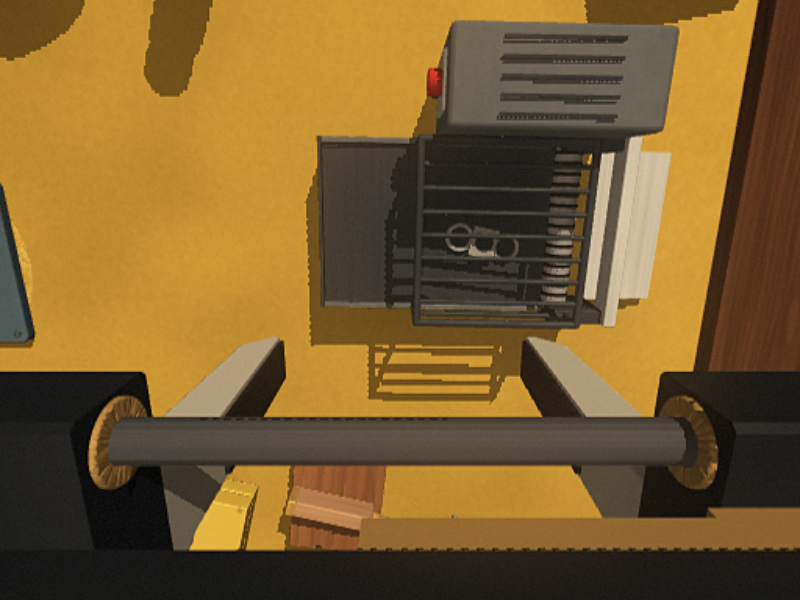

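View pics/w2b.png

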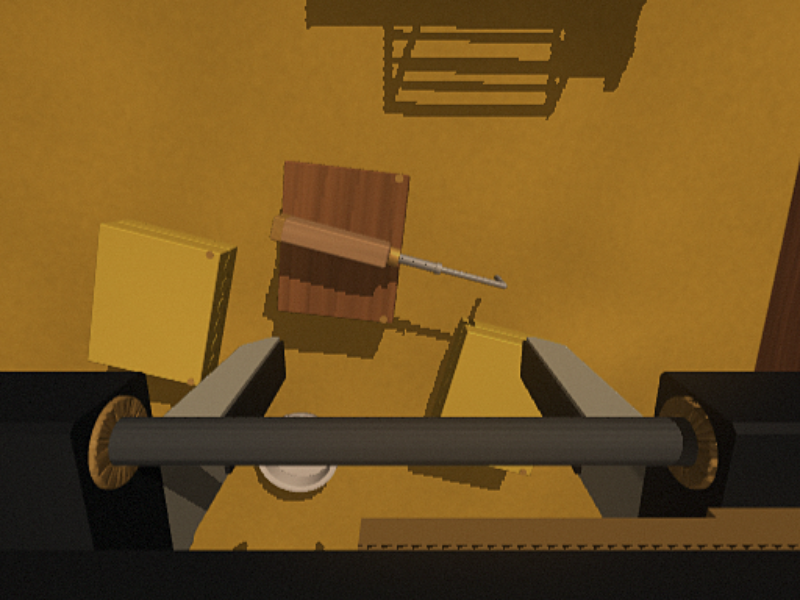

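The w1 view shows the feed table at (320–415, 137–305), the guard's front bar at x≈418, and the cutter's loops at (459,238) and (508,247). The w2 view shows the brown mould (285,162)-(409,177)-(394,320)-(279,308) with the hook on it. The handle runs from (272,227) to (388,253), and the rod ends at (504,285). The yellow blocks are decoys.

Run:
```python
from h import *
np.set_printoptions(precision=1,suppress=True)
w1=load('w1');w2=load('w2');k=.64;a=load('scene0')
P=lambda d,p,z:onz(d,p[0]*k,p[1]*k,z)
# refine rings: bright pixels in crop
print('lip',P(w1,(319,138),57),P(w1,(322,305),57))
print('guard bar front ends',P(w1,(420,136),117),P(w1,(416,325),117))
print('table edges near throat', P(w1,(400,141),50),P(w1,(400,305),50))
print('drive box top',*[P(w1,p,150) for p in((455,22),(678,27),(663,134),(447,133))])
for z in(50,42,35): print('loops z',z,P(w1,(459,238),z),P(w1,(508,247),z))
print('loops scene z40',P(a,(467,342),40),P(a,(484,367),40))
print('mould',*[P(w2,p,50) for p in((285,162),(409,177),(394,320),(279,308))])
print('handle top',*[P(w2,p,82) for p in((277,215),(270,238),(390,240),(386,265))])
print('rod end',P(w2,(506,285),69),P(w2,(497,279),26), 'rod start',P(w2,(392,255),66))
c=cv2.resize(w2['img'][125:200,165:345],None,fx=4.4,fy=4.4,interpolation=cv2.INTER_CUBIC)
c2=cv2.resize(w1['img'][80:215,195:405],None,fx=3.8,fy=3.8,interpolation=cv2.INTER_CUBIC)
cv2.imwrite('pics/c1.png',c);cv2.imwrite('pics/c2.png',np.clip(c2.astype(float)*1.6,0,255).astype(np.uint8));print(c.shape,c2.shape)
```

```text
lip [500.6 144.7  57. ] [495.2 -39.6  57. ]
guard bar front ends [605.5 142.2 117. ] [603.  -43.5 117. ]
table edges near throat [586.3 142.   50. ] [585.9 -41.7  50. ]
drive box top [632.1 227.8 150. ] [813.8 223.8 150. ] [813.6 141.3 150. ] [627.6 142.3 150. ]
loops z 50 [652.9  37.5  50. ] [709.   27.2  50. ]
loops z 42 [653.9  36.3  42. ] [710.8  25.9  42. ]
loops z 35 [654.7  35.3  35. ] [712.5  24.7  35. ]
loops scene z40 [648.5  45.4  40. ] [711.8  28.6  40. ]
mould [ 450.4 -239.8   50. ] [ 567.5 -253.4   50. ] [ 552.7 -396.5   50. ] [ 434.9 -383.6   50. ]
handle top [ 448.1 -286.4   82. ] [ 440.3 -307.2   82. ] [ 549.9 -308.9   82. ] [ 546.  -332.2   82. ]
rod end [ 661.6 -354.5   69. ] [ 661.8 -358.6   26. ] rod start [ 551.3 -325.7   66. ]
(330, 792, 3) (513, 798, 3)
```

View pics/c1.png

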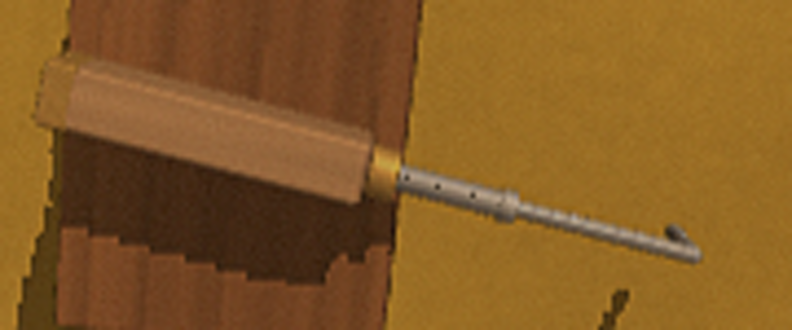

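View pics/c2.png

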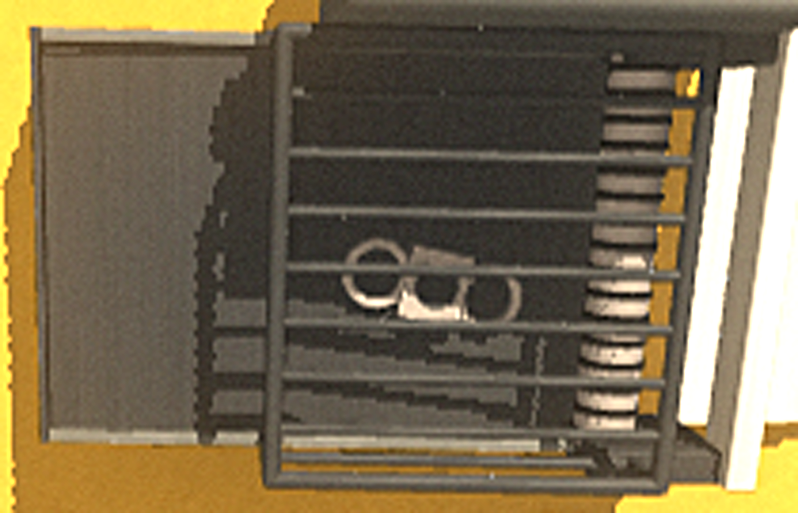

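The enlarged crops confirm both. The hook lies on the brown wooden mould, with its handle axis from (40,97) to (366,180) and rod end at (697,258). The cutter lies along the bed with its near loop at (377,275) and far loop at (494,295). I'll grasp the handle now.

```bash
cat >> h.py <<'E'
pi=np.pi
def down(yaw): return [pi,0,yaw]
E
python3 - <<'E'
from h import *
np.set_printoptions(precision=2,suppress=True)
w2=load('w2'); C=lambda p,z:onz(w2,165+p[0]/4.4,125+p[1]/4.4,z)
r,f=C((40,97),82),C((366,180),82); e=C((694,257),68); t=C((675,232),26); s=C((398,180),68)
ang=lambda u:np.degrees(np.arctan2(u[1],u[0]))
print(r,f,np.linalg.norm(f-r),ang(f-r),'rod',s,e,ang(e-s),'tip',t)
c=(r+f)/2; yaw=np.radians((ang(f-r)+ang(e-s))/2); u=np.array([np.cos(yaw),np.sin(yaw)])
print('c',c,'ext',(e-c)[:2]@u,'tip ext',(t-c)[:2]@u,'lat',np.cross(u,(e-c)[:2]),np.cross(u,(t-c)[:2]),'yaw',np.degrees(yaw))
np.save('hook.npy',[*c[:2],yaw])
q0=robot.current_qpos()
for p,y in(([c[0],c[1],55],yaw),([336,50,78],-.022),([480,45,78],-.022),([400,45,170],-.022)):print(robot.inverse_kinematics(p,down(y)))
E
```

```text
[ 442.66 -299.64   82.  ] [ 547.73 -326.76   82.  ] 108.51141949636076 -14.474985610404426 rod [ 558.15 -329.4    68.  ] [ 660.24 -356.28   68.  ] -14.751177701929672 tip [ 662.26 -357.14   26.  ]
c [ 495.2 -313.2   82. ] ext 170.57171048036457 tip ext 172.74156310406832 lat -0.04529870618660681 -0.3675482757250066 yaw -14.613081656167049
[-0.75  0.48  1.65 -0.    1.02  1.07]
[-0.18  0.04  2.19 -0.    0.9   1.41]
[-0.14  0.29  1.88 -0.    0.97  1.45]
[-0.17  0.03  1.93 -0.    1.18  1.43]<stdin>:8: DeprecationWarning: Arrays of 2-dimensional vectors are deprecated. Use arrays of 3-dimensional vectors instead. (deprecated in NumPy 2.0)
```

Run:
```python
from h import *
np.set_printoptions(precision=2,suppress=True)
x,y,a=np.load('hook.npy')
robot.move_ptp([x,y,130],down(a)); robot.move_linear([x,y,55],speed=100)
robot.move_gripper(0.0); robot.sleep(.2)
print('grip',robot.current_gripper_width()*93,robot.current_finger_force(),robot.current_contact_force(),robot.current_tcp_pos(),robot.current_eef_rot())
robot.move_linear([x,y,62],speed=20); robot.sleep(.3); print(robot.current_contact_force(),robot.current_gripper_width()*93)
robot.move_linear([x,y,175],speed=120)
robot.move_ptp([400,45,175],down(-.022)); robot.sleep(.3)
F=np.array([robot.current_contact_force() for _ in range(8)]);print(F.mean(0),F.std(0))
s=shot('scene','s1');d=shot('side','d1');print(robot.current_t(),robot.current_tcp_pos())
p=robot.current_tcp_pos(); tip=np.array(p)+[170,-.022*170,-29]
for n,im in(('s',s),('d',d)):
    print(n,'tip predicted',proj(im,tip),'rod end',proj(im,tip+[0,0,40]))
u=proj(s,tip+[-40,0,20]).astype(int);v=proj(d,tip+[-40,0,20]).astype(int)
crop=lambda im,u:cv2.resize(im['img'][u[1]-50:u[1]+50,u[0]-66:u[0]+66],(396,300),interpolation=cv2.INTER_CUBIC)
print(u,v);cv2.imwrite('pics/tip.png',np.hstack([crop(s,u),crop(d,v)]))
```

```text
grip 21.916042937885578 29.85807627439499 [-0.27  0.87 -0.09] [ 495.17 -313.15   54.97] [-3.14  0.   -0.26]
[-0.19 -0.35 -1.36] 21.75032991470483
[-0.16  0.33 -0.82] [0. 0. 0.]
10.0417 [400.16  44.67 174.89]
s tip predicted [282.84 180.92] rod end [283.82 171.19]
d tip predicted [260.89 163.71] rod end [260.98 153.21]
[274 168] [248 161]
```

View pics/tip.png

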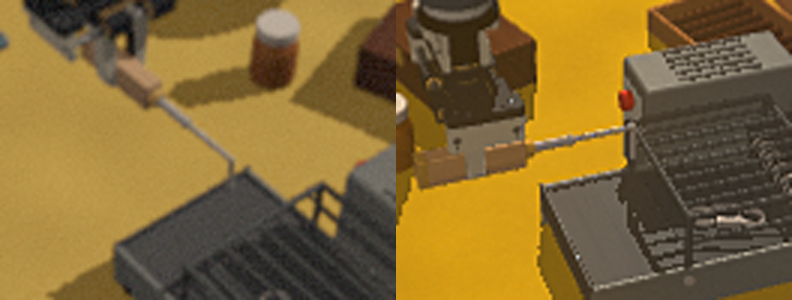

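Crop: the hook is held square. The rod end is at scene (285,171) and side (261,153), within 1.5 px of the prediction for a tip offset of 170 mm. Next I touch the level table for a height reference.

```bash
cat >> h.py <<'E'
YAW=-.022; O=np.array([606.5,48.5,50.]); U=np.array([np.cos(YAW),np.sin(YAW),0]); V=np.array([-U[1],U[0],0])
def tcp_for(tip,dz): return np.array(tip,float)-170*U+[0,0,dz]   # dz = tcp above tip
def mf(p): q=np.array(p)-O; return np.array([q@U,q@V,q[2]])
def force(n=10):
    F=[]
    for _ in range(n): robot.sleep(.01); F.append(robot.current_contact_force())
    return np.mean(F,0),np.std(F,0)
def feel(zmin,speed=6,fs=1.5):
    p=np.array(robot.current_tcp_pos()); p[2]=zmin
    hit=robot.move_linear(p,speed=speed,f_stop=fs); return hit,np.array(robot.current_tcp_pos()),force(4)[0]
E
python3 - <<'E'
from h import *
np.set_printoptions(precision=2,suppress=True)
d=load('d1')
for c in((312,222),(357,215)): print('side loop',onz(d,182+c[0]/3,111+c[1]/3,46))
print(force())
T=[570,37,50]
robot.move_linear(tcp_for([570,37,110],29),down(YAW)); robot.move_linear(tcp_for([570,37,58],29),speed=80); robot.sleep(.3)
print('base',force()); h=feel(tcp_for([570,37,45],29)[2]); print(h)
p=h[1].copy();p[2]+=14; robot.move_linear(p,speed=60); print(robot.current_t(),force())
E
```

```text
side loop [654.99  27.72  46.  ]
side loop [706.96  21.81  46.  ]
(array([-0.05,  0.15, -1.28]), array([0.45, 0.58, 0.47]))
base (array([-0.12,  0.17, -1.21]), array([0.44, 0.44, 0.32]))
(True, array([399.99,  40.78,  77.55]), array([0.5 , 0.03, 0.48]))
13.55 (array([ 0.13,  0.03, -1.31]), array([0.59, 0.45, 0.71]))
```

The table was felt at TCP z≈77.6, so the tip is about 27.8 mm below the TCP. Going in over the near loop, then a check picture.

Run:
```python
from h import *
np.set_printoptions(precision=2,suppress=True)
p=robot.current_tcp_pos()
robot.move_linear(tcp_for([570,36.5,58],27.8),speed=60)
print(robot.move_linear(tcp_for([653.5,36.5,57],27.8),speed=50,f_stop=2.5), robot.current_tcp_pos()); robot.sleep(.2); print(force())
s=shot('scene','s2');d=shot('side','d2');print(robot.current_t())
tip=np.array(robot.current_tcp_pos())+170*U-[0,0,27.8]; print(tip)
out=[]
for im in(s,d):
    u=np.round(proj(im,tip)).astype(int); print(u,proj(im,tip),proj(im,[653.5,36.5,47]))
    out.append(np.clip(cv2.resize(im['img'][u[1]-28:u[1]+28,u[0]-37:u[0]+37],(396,300),interpolation=cv2.INTER_CUBIC).astype(float)*1.6,0,255))
cv2.imwrite('pics/in.png',np.hstack(out))
```

```text
False [483.26  40.27  84.82]
(array([-0.17,  0.05, -1.53]), array([0.72, 0.45, 0.68]))
16.0833
[653.5   36.49  57.02]
[299 218] [298.5  217.88] [298.16 219.94]
[285 181] [284.69 180.95] [284.56 183.29][ WARN:0@5.530] global loadsave.cpp:1063 imwrite_ Unsupported depth image for selected encoder is fallbacked to CV_8U.
```

View pics/in.png

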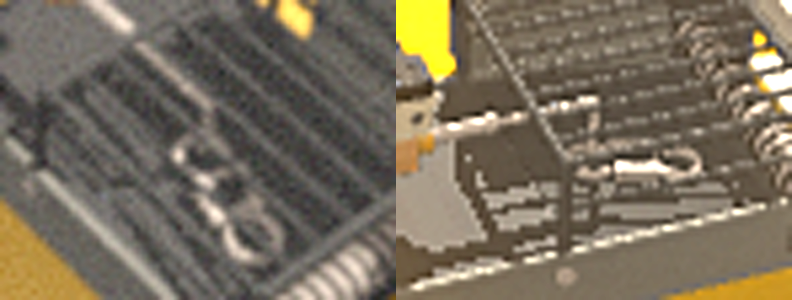

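The two crops show the bent end at scene crop (213,132) and side (199,140). The near loop's centre is at about scene (200,159) and side (201,164), so the loop seems a few mm to -y of the tip. Working out the offset.

Run:
```python
from h import *
np.set_printoptions(precision=1,suppress=True)
s,d=load('s2'),load('d2')
S=lambda c:(299-37+c[0]/5.35-.4,218-28+c[1]/5.36-.4); D=lambda c:(285-37+c[0]/5.35-.4,181-28+c[1]/5.36-.4)
print('tip tri',tri(s,S((213,132)),d,D((199,140))),'rodend',tri(s,S((208,103)),d,D((199,99))))
print('near',tri(s,S((200,159)),d,D((201,164))),onz(s,*S((200,159)),47),onz(d,*D((201,164)),47))
print('far',tri(s,S((250,238)),d,D((287,163))),onz(s,*S((250,238)),40),onz(d,*D((287,163)),40))
for nm,im,n in(('scene',s,'s2'),('side',d,'d2')):
    print(nm,'tip on z57',onz(im,*(S((213,132)) if nm=='scene' else D((199,140))),57))
# bright-ring extents: mask in rectified (top-down) bed plane
```

```text
tip tri (array([654.8,  44.6,  63.9]), np.float64(7.247848546159524)) rodend (array([653. ,  39.3,  96.6]), np.float64(0.43104130209332475))
near (array([655. ,  37.5,  48.2]), np.float64(3.6309932224006265)) [653.2  40.2  47. ] [655.6  36.3  47. ]
far (array([708.8,  24.7,  42.9]), np.float64(2.0853027318824418)) [706.9  27.6  40. ] [710.5  26.4  40. ]
scene tip on z57 [649.   53.1  57. ]
side tip on z57 [658.5  47.3  57. ]
```

Triangulating against the rod end (653, 39, 97), the near loop at (655, 37.5, 48) is within 2 mm of the tip. What looked like the tip in the picture was only its lit upper part. Feeling down now.

Run:
```python
from h import *
np.set_printoptions(precision=2,suppress=True)
robot.move_linear(tcp_for([654.5,36,56],27.8),speed=20); robot.sleep(.2); print(force())
h=feel(tcp_for([0,0,39],27.8)[2],speed=5); print(h,'tip z',h[1][2]-27.7,robot.current_t())
p=h[1].copy(); p[2]+=(1.8 if h[1][2]-27.7<48 else 10); robot.move_linear(p,speed=15); print(force(20))
```

```text
(array([-0.15, -0.19, -1.19]), array([0.35, 0.57, 0.42]))
(True, array([484.56,  39.76,  72.54]), array([0.68, 0.15, 0.57])) tip z 44.83942600730094 18.7167
(array([ 0.05,  0.04, -0.92]), array([0.42, 0.48, 0.39]))
```

The bed was felt 5.2 mm below the table level (slope ≈7.3°), so the tip is inside the loop. Drawing the cutter out.

Run:
```python
from h import *
np.set_printoptions(precision=2,suppress=True)
x0=mf([654.5,36,0])[0]; y0=mf([654.5,36,0])[1]; print(x0,y0)
W=lambda mx,h:tcp_for(O+mx*U+y0*V+[0,0,h],27.7)
sl=5.16/(x0-8); bed=lambda mx:-sl*max(mx-8,0)
h0=robot.current_tcp_pos()[2]-27.7-50-bed(x0);print('h',h0)
def go(mx,h,v,fs): 
    r=robot.move_linear(W(mx,bed(mx)+h),speed=v,f_stop=fs); print(mx,r,mf(np.array(robot.current_tcp_pos())+170*U)[[0,2]],force(6)[0],robot.current_t()); return r
go(x0-14,1.9,8,3.5)
go(10,1.9,18,3.5)
go(-30,1.9,20,3.5)
s=shot('scene','s3'); d=shot('side','d3')
go(-60,1.9,20,3.5)
s=shot('scene','s4'); d=shot('side','d4'); out=[]
tip=O-60*U+y0*V
for im in(s,d):
    u=np.round(proj(im,tip)).astype(int)
    out.append(np.clip(cv2.resize(im['img'][u[1]-34:u[1]+34,u[0]-45:u[0]+45],(396,300),interpolation=cv2.INTER_CUBIC)*1.4,0,255).astype(np.uint8)); print(u,4.4)
cv2.imwrite('pics/out.png',np.hstack(out))
```

```text
48.26336228570794 -11.441060303944937
h 1.5872206553933
34.26336228570794 False [34.3  26.23] [ 0.38 -0.18 -1.06] 21.1583
10 False [ 9.99 29.3 ] [ 0.18  0.22 -1.25] 22.7167
-30 False [-29.98  29.59] [-0.09 -0.17 -1.3 ] 24.9167
-60 False [-59.98  29.59] [ 0.15  0.37 -1.41] 26.7167
[275 198] 4.4
[254 189] 4.4
```

View pics/out.png

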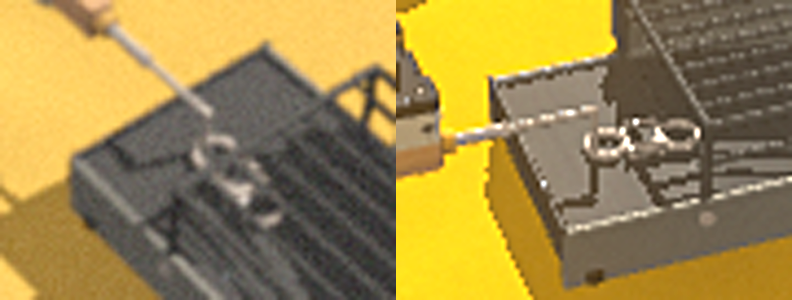

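The cutter has come out on the hook: loops at scene crop (212,155) and (265,207), side (607,143) and (682,133). Now the slow draw to the lip with a force stop.

Run:
```python
from h import *
np.set_printoptions(precision=2,suppress=True)
y0=-11.44
W=lambda mx,h:tcp_for(O+mx*U+y0*V+[0,0,h],27.7)
print(robot.move_linear(W(-86,1.9),speed=20,f_stop=3.5),force(10)[0])
r=robot.move_linear(W(-103,1.9),speed=4,f_stop=1.7)
print(r,mf(np.array(robot.current_tcp_pos())+170*U),force(6)[0],robot.current_t())
shot('scene','s5');shot('side','d5')
```

```text
False [-0.06 -0.22 -1.3 ]
True [-100.78  -11.45   29.47] [ 2.35  0.04 -1.65] 31.6417
```

The force stop came at +2.4 N along x, with the rim against the lip. Backing the tip to the loop's middle, lifting out, and looking from the wrist.

Run:
```python
from h import *
np.set_printoptions(precision=2,suppress=True)
p=np.array(robot.current_tcp_pos()); q=p+8*U
print(robot.move_linear(q,speed=12,f_stop=4.5),force(6)[0])
robot.move_linear(q+[0,0,25],speed=25,f_stop=2.5); print(robot.current_tcp_pos(),force(6)[0])
robot.move_linear(q+[0,0,100],speed=150)
robot.move_ptp([430,95,290],down(YAW)); robot.sleep(.2)
w=shot('wrist','w3'); print(w['eye'],robot.current_t())
u=np.round(proj(w,[545,38,50])).astype(int); print(u,proj(w,O+[-105,0,7]))
x,y=max(u[0]-100,0),max(u[1]-75,0); c=w['img'][y:y+150,x:x+200]; print(x,y,c.shape)
cv2.imwrite('pics/cut.png',cv2.resize(np.clip(c*1.4,0,255).astype(np.uint8),None,fx=4,fy=4,interpolation=cv2.INTER_CUBIC))
```

```text
False [ 0.4  -0.1  -0.91]
[343.31  42.88 104.19] [-0.    0.02 -1.79]
[500.45  92.22 453.71] 35.4
[298  72] [290.63 107.23]
198 0 (150, 200, 3)
```

View pics/cut.png

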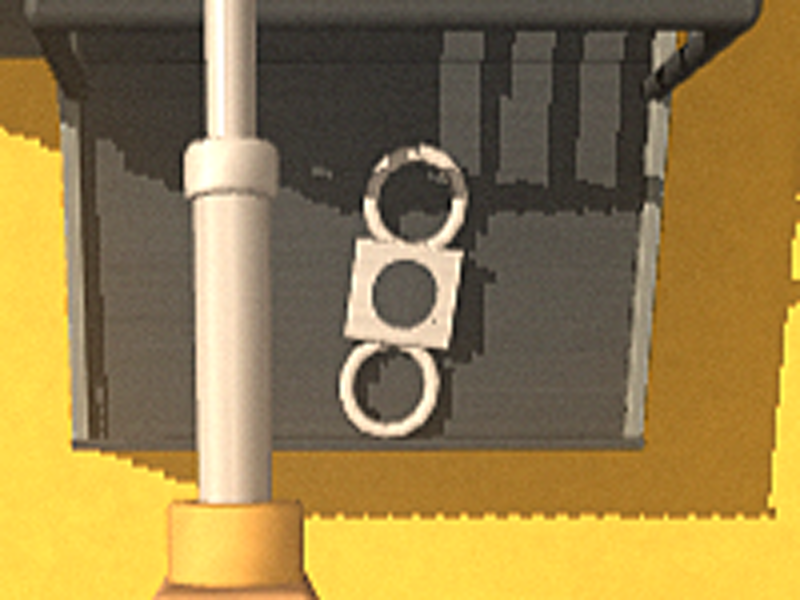

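The cutter lies flat on the table. Its near loop rim ends at row 437, touching the lip's inner edge at row ~438, and the far loop at row 150 is clear of the guard. Laying the hook back.

Run:
```python
from h import *
np.set_printoptions(precision=2,suppress=True)
x,y,a=np.load('hook.npy')
p=robot.current_tcp_pos(); robot.move_ptp([400,45,250],down(YAW))
robot.move_ptp([x,y,175],down(a)); robot.move_linear([x,y,66],speed=90); robot.sleep(.2); print(force())
r=robot.move_linear([x,y,54.3],speed=8,f_stop=2); print(r,robot.current_tcp_pos(),force(6)[0])
robot.move_gripper(0.6); robot.sleep(.3); print(robot.current_gripper_width()*93)
robot.move_linear([x,y,130],speed=80); robot.move_ptp([500,-200,330],down(pi/2)); robot.sleep(.3)
print(robot.current_t())
w=shot('wrist','w4');s=shot('scene','s6');d=shot('side','d6')
for im,o in((s,'scene0'),(d,'side0')):   # compare hook and cutter regions with the earlier pictures
    ref=load(o)['img'].astype(int); u=proj(im,[560,-330,60]).astype(int); df=np.abs(im['img'].astype(int)-ref).max(2)[u[1]-60:u[1]+60,u[0]-80:u[0]+80]
    print(o,'hook area changed px',(df>60).sum())
for f,ref in(('s6','s5'),('d6','d5')):
    u=proj(load(f),[545,38,50]).astype(int); df=np.abs(load(f)['img'].astype(int)-load(ref)['img'].astype(int)).max(2)[u[1]-20:u[1]+20,u[0]-25:u[0]+25]; print(f,(df>60).sum())
```

```text
(array([ 0.  , -0.05, -1.49]), array([0.59, 0.52, 0.55]))
True [ 495.16 -313.17   54.93] [ 0.05 -0.13  5.68]
55.91196462923336
44.0417
scene0 hook area changed px 912
side0 hook area changed px 1299
s6 3
d6 19
```

Put-down was felt at the same height as the grasp. As a check on where the hook lies, I'll match patches of its handle and rod between the first and latest pictures.

Run:
```python
from h import *
x,y,a=np.load('hook.npy'); u=np.array([np.cos(a),np.sin(a)])
for o,n in(('scene0','s6'),('side0','d6')):
    A,B=load(o)['img'],load(n)['img']
    for e,z in((168,60),(55,70),(-50,72)):
        c=np.round(proj(load(o),[*(np.array([x,y])+e*u),z])).astype(int); w=9
        t=A[c[1]-w:c[1]+w,c[0]-w:c[0]+w]; S=B[c[1]-w-10:c[1]+w+10,c[0]-w-10:c[0]+w+10]
        m=cv2.matchTemplate(S,t,cv2.TM_CCOEFF_NORMED); _,v,_,l=cv2.minMaxLoc(m); print(o,e,'shift',l[0]-10,l[1]-10,round(v,2))
```

```text
scene0 168 shift 0 0 0.97
scene0 55 shift 0 0 0.96
scene0 -50 shift -6 10 0.7
side0 168 shift 0 0 0.99
side0 55 shift 0 0 0.94
side0 -50 shift 0 0 0.69
```

The hook lies as it did at the start: no shift at the rod end or handle front. The rear patch matched poorly in both views, probably because of shadow. Handing in.

```bash
python3 -c "
from bench import robot
print(robot.current_t(), robot.hand_in())"
```

```text
the job is handed in; nothing more can be done
44.1917 None
```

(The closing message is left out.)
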